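# Hold the grill's gas cut-off open with its key

### The job

Take the yellow key out of its wooden dock, turn it so that its red nose faces the red mark on the gas cut-off, and push it into the keyway, wiggling past the sticky pins, until its collar sits flush on the brass plug. Then turn the key a quarter turn clockwise (seen from above) up to its stop at the green mark and keep hold of it there: the plug springs back, so finish while still gripping the key, fully home and turned. Leave the pans, jar and scraper where they are.

Things in the scene. Friction and masses are not known exactly. Their poses are not given: they have to be found in the camera images.
- key: Loose key, 70 g, upright, blade down, collar resting on the dock's top. Origin: on its axis at the collar's underside; z up, x to the red nose. Collar: disc 38 diameter, z 0 to 5 mm; the nose stands out of it to x 23.5. Blade below the collar: 18 (x, off-centre, -5 to +13 mm) by 6 (y), 30 long, rounded tip. The yellow bow above is the grip.
- bow (a point): Middle of the key's yellow bow, on the key's axis, 31 mm above the key's origin; axes as the key's. The bow is an upright slab 34 (x) by 10 (y), from 5 to 50 mm above the key's origin, its +x edge red: pinch its flat faces (across y) from above.
- dock: Fixed wooden block 60 x 60 x 45 high with a round hole 30 in diameter, 40 deep, in the middle of its top; the key's blade hangs in the hole, free to face any way. Origin: centre of the underside.
- lock: Fixed gas cut-off: grey round housing 84 diameter, 48 high, on a steel flange 104 diameter, a brass plug 46 diameter in its top, 50 mm above the shelf. Brass pipe 18 thick leaves low at -x, bending down 72 mm from the axis. Origin: on the plug's axis at shelf level; z up. Red mark on the top rim at +x, green mark a quarter turn clockwise, at -y.
- keyway (a point): Plug's axis at its top face; turns with the plug. x: long end of the keyway (red mark when unturned), z up. Keyway 20 (x, off-centre, -6 to +14 mm) by 8 (y), 42 deep: the key enters nose along +x, axis on axis. Two sticky pins 10 and 19 mm down, 3 to 4 mm in from the +x end, give way to 4 to 15 N of push. Fully home: collar flush, key origin at this point.
- plug (a joint): Turn of the plug, rad, clockwise from above: 0 unturned (red mark), 1.57 a quarter turn (green mark), stop at 1.66. A spring returns it to 0 from anywhere (0.02 N m at 0, 0.15 N m at a quarter turn). The blade's loose fit lets the plug lag the key by up to 0.15 rad: turn the key about 0.15 rad past the green mark.
- pans: Bystander: nest of three rectangular aluminium pans, 220 x 168 x 63 high, loose. Origin: centre of the underside.
- jar: Bystander: amber glass shaker jar with a steel lid, 56 in diameter, 100 high, loose, upright. Origin: centre of the underside.
- scraper: Bystander: blue plastic scraper lying flat, about 140 long (x), 85 wide, 18 high, loose. Origin: underside, where handle (-x) and blade meet.
There are look-alikes about, which are no part of the job. What is shaped like the key but pink is not meant.

How it is judged:
On the way, in this order (a step that is already met when the one before it is completed fails the run):
1. the key is lifted clear of its dock (z of key in the frame of dock above 0.078 m), for 0.1 s.
2. the key is fully home in the unturned plug (z of key in the frame of keyway below 0.003 m and horizontal distance between key and keyway below 0.003 m and value of joint plug below 0.3 rad), for 0.1 s.
3. the plug is turned a quarter by the key (value of joint plug above 1.35 rad and z of key in the frame of keyway below 0.003 m), for 0.3 s.
At the end, for the whole second after the job is handed in: The plug stands at a quarter turn (over 1.35 rad, stop at 1.66), the key is fully home in it (collar within 3 mm of the plug's face, axes within 3 mm), and the fingers still grip the key (over 2 N) for the whole last second (all of step 3 and z of key in the frame of keyway above -0.003 m and horizontal distance between key and keyway below 0.003 m and angle between the x axis of key and the x axis of keyway, either way round below 0.3 rad and contact force between the fingers and key above 2 N); the arm keeps its last pose, push and grip.
It fails at once if a bystander is shifted by more than 30 mm (distance of any of pans, jar, scraper from where it was at the start of the episode above 0.03 m).
It fails at once if the jar is tipped over (angle between jar's own z axis and vertical above 0.5 rad).
It also fails if it takes over 54 s, if anything falls off the work surface, if the arm or the gripper's body presses on something with over 40 N, if the wrist force passes 120 N, or if a joint passes its speed limit or range.

### The arm

A 6-joint arm with a two-finger parallel gripper is mounted at the origin on the work surface. World frame = base frame: x ahead of the robot, y to its left, z up, the work surface at z = 0. Lengths are in m, angles in rad, forces in N, time in s.
With the tool pointing down it reaches from about 0.25 to 0.725 m from the base axis. Payload 4 kg.
Tool frame: the origin (TCP) lies at the very end of the fingers, on their centre line; the grasp point (between the pads) lies 19 mm behind it; z points along the fingers, y is the line along which they close (so a half turn about z gives the same grasp; the last joint's range is limited). The gripper opens to 85 mm and grips with 20 to 120 N. Pads are 22 mm wide; open, the fingers measure 114 mm over their backs; the gripper's body (76 mm by 85 mm) begins 54 mm behind the grasp point. The pads swing forward as they close: fully open they stand 13 mm farther back than shut.
Start: joints at [0, 0.241, 0.005, 1.335, 0, 1.571], TCP at [0.5, -0, 0.196] pointing down, gripper open.
Joint ranges: [-2.72, 2.72], [-1.05, 1.87], [-1.09, 1.28], [-1.99, 2.15], [-1.42, 1.44], [-3.14, 3.14]. Speed limits (rad/s): [2.79, 2.79, 3.14, 3.14, 3.14, 3.14].

### API

Orientations are given as a unit quaternion [x, y, z, w].
In Python, from workcell import bot, vision, workorder gives the robot as it stands.
- The arm moves only by the shell command python3 -m creep 'ROWS' [OPENING]. ROWS is JSON, a list of rows, each a list of 2 entries, a list of its own where there are three numbers: the shift along the tool's x, y, z in mm, then the turn, a rotation vector about the tool's x, y, z in rad. In form: [[[dx, dy, dz], [wx, wy, wz]], ...]. A call has 1 to 12 rows; each row shifts and turns the commanded pose from where the row before left it, along the tool's axes as they then stand; what a row does not reach is not made up. A row lasts 1/8 s, in which the tool goes at most 62.5 mm and 10.7 degrees, less where a joint would pass 70% of its speed; a pose out of reach is approached as far as the arm can. A call is refused whole if a number of a shift passes 62.5 or a number of a turn 0.188, either way. A call with a gripper value outside its range is refused whole. OPENING is the finger opening in mm, from 0 to 85.4, set as the call begins (- or left out, the last holds). The fingers move at their own pace and stop on an object; the grip force is fixed at half the most. Time passes only in rows, so rows that do not move let the fingers close. It gives the time, the measured TCP pose, the force, the opening and the grip force at its end, in the units of the state.
- bot.get_obs(): the state, without advancing time (a new reading comes with each control period).
- vision.camera(name): name is "scene" or "side" or "wrist"; returns a dict with "image" (480x640x3 uint8, blue, green, red), "z_map" (480x640 float32, m along the optical axis (not along the pixel's ray), 0 where there is no reading), "K" (3x3 intrinsics, pixels), "k1" (the pictures are not rectified: a ray, as slopes to the right and down, at radius r is drawn at 1 + k1 r^2 times it, then the intrinsics apply), "rvec" (rotation vector, rad) and "tvec" (3), from world to camera coordinates, as OpenCV has them; the wrist camera has in their place "tool_from_camera" (4x4, takes a point from camera to tool coordinates, whose origin is the TCP and whose axes are the flange's). Camera axes: x right, y down, z forward; pixel columns grow to the right and rows downward; lengths in m; the calibration is good to about 2 mm. A picture is of the moment at which its call begins: read the wrist's pose just before it.
- workorder.job_done(): hands the job in; it is judged then, once.
Trained networks look in a picture, given as the dict that the camera call returned (one of the last four; its "shot" number tells which), for a name from the list of things; names that differ only in an ending like _2 or _b are one class to them, and where a whole thing is asked for, a point or a joint stands for the part that bears it (a point fixed in the world has none). Each returns a list of dicts, best first, with "score" (0 to 1); they miss things now and then, are a little off and sometimes report something else, mostly with a low value. They report only what shows in the picture. A call takes as long as a camera call. They do not tell look-alikes from the thing itself.
- vision.spot_in(picture, query): "position" ([column, row] in pixels, amid what is visible of it).
- vision.place_of(picture, query): "position" ([column, row] in pixels: a listed point, or the origin of a listed thing).
The state is a dict: "clock": time; "joint_pos": joint angles; "joint_vel": joint speeds; "tau": joint torques, N m; "eef_pos": TCP position; "tool_rot": TCP orientation; "ft_force": force on the tool from outside, world axes, zero at the start; "ft_torque": the same for the moment, N m; "grip_width": finger opening in m; "grasp_force": force on a finger pad.
Only numpy, scipy, OpenCV 4.12 (cv2) and the standard library are available. Lean on these libraries where they do the work, as an engineer would, in place of code of your own. Each camera call takes 0.05 s, during which the arm holds its last target. There are 200 camera calls.

## Working session

There is one attempt and no reset: what is moved stays moved. The work goes in short steps, Python scripts to look and compute and a shell command to move; the robot and the scene stay as the last step left them, time stands still between calls to the robot, and variables do not carry over. Pictures are saved under pics/ and viewed, at most 10 in all, crops included, and the job is handed in when it is done.

```bash
mkdir -p pics
cat > h.py <<'E'
import numpy as np, cv2
from scipy.spatial.transform import Rotation as R
from workcell import bot, vision, workorder
def extr(p,obs=None):
    if "rvec" in p:
        T=np.eye(4);T[:3,:3]=cv2.Rodrigues(np.array(p["rvec"],float))[0];T[:3,3]=np.ravel(p["tvec"]);return np.linalg.inv(T)
    T=np.eye(4);T[:3,:3]=R.from_quat(obs["tool_rot"]).as_matrix();T[:3,3]=obs["eef_pos"];return T@np.array(p["tool_from_camera"])
def ray(p,px,obs=None):
    K=np.array(p["K"]);u=cv2.undistortPoints(np.array([[px]],float),K,np.array([p["k1"],0,0,0],float))
    # forward model: 1+k1 r^2 = cv2's
    d=np.r_[u[0,0],1.];T=extr(p,obs);return T[:3,3],T[:3,:3]@d
def at_z(p,px,z,obs=None):
    o,d=ray(p,px,obs);return o+d*(z-o[2])/d[2]
def depthpt(p,px,obs=None):
    o,d=ray(p,px,obs);c,r=np.round(px).astype(int);w=p["z_map"][r-2:r+3,c-2:c+3];w=w[w>0]
    return o+d*np.median(w) if len(w) else None
def proj(p,X,obs=None):
    T=np.linalg.inv(extr(p,obs));X=np.atleast_2d(X)@T[:3,:3].T+T[:3,3]
    return cv2.projectPoints(X,np.zeros(3),np.zeros(3),np.array(p["K"]),np.array([p["k1"],0,0,0],float))[0][:,0]
E
python3 - <<'E'
from h import *
np.set_printoptions(precision=4,suppress=True)
o=bot.get_obs();print(o["eef_pos"],o["tool_rot"],o["ft_force"],o["clock"])
for n in ["scene","side","wrist"]:
    o=bot.get_obs();p=vision.camera(n);cv2.imwrite(f"pics/{n}0.png",p["image"])
    print(n,extr(p,o)[:3].tolist() if 0 else extr(p,o)[:3,3])
    for q in ["key","bow","dock","lock","keyway","pans","jar","scraper"]:
        for d in vision.place_of(p,q)[:3]:
            if d["score"]>.2: print(q,round(d["score"],2),np.round(d["position"]),depthpt(p,d["position"],o))
E
```

```text
[ 0.4993 -0.      0.1952] [ 0.7071  0.7071 -0.0007 -0.0007] [-0.5562  0.3949  0.6746] 0.0
scene [1.3199 0.6378 0.7643]
key 0.81 [396. 258.] [0.4948 0.1722 0.0489]
bow 0.8 [432. 263.] [0.4709 0.263  0.0618]
bow 0.74 [395. 247.] [0.4884 0.1615 0.077 ]
bow 0.55 [397. 272.] [0.5085 0.1861 0.0189]
dock 0.9 [395. 272.] [0.5152 0.1849 0.0222]
lock 0.61 [281. 238.] [ 0.5864 -0.1603  0.0181]
keyway 0.41 [283. 223.] [ 0.5576 -0.1763  0.0476]
pans 0.93 [506. 342.] [0.5734 0.4996 0.03  ]
jar 0.72 [300. 287.] [0.7143 0.0334 0.0224]
scraper 0.68 [244. 201.] [ 0.4972 -0.4233  0.0052]
side [0.3639 0.761  0.8077]
key 0.86 [347. 349.] [0.4606 0.268  0.0365]
key 0.56 [351. 306.] [0.4762 0.1764 0.0559]
bow 0.81 [350. 339.] [0.4559 0.267  0.074 ]
bow 0.74 [349. 295.] [0.4812 0.1786 0.0934]
dock 0.58 [350. 317.] [0.4719 0.1943 0.0439]
lock 0.6 [357. 219.] [ 0.5362 -0.1414  0.0192]
keyway 0.49 [355. 198.] [ 0.5531 -0.1922  0.0479]
pans 0.75 [272. 456.] [0.5302 0.4989 0.0303]
jar 0.97 [285. 251.] [0.6751 0.0319 0.025 ]
scraper 0.73 [394. 167.] [0.4399 0.0057 0.2988]
scraper 0.33 [350. 306.] [0.4768 0.1799 0.0602]
wrist [0.5004 0.0758 0.3734]
lock 0.62 [369. 371.] [ 0.5439 -0.1512  0.0475]
keyway 0.8 [379. 398.] [ 0.5542 -0.1806  0.0465]
jar 0.72 [543. 184.] [0.6696 0.0191 0.0565]
```

View pics/scene0.png

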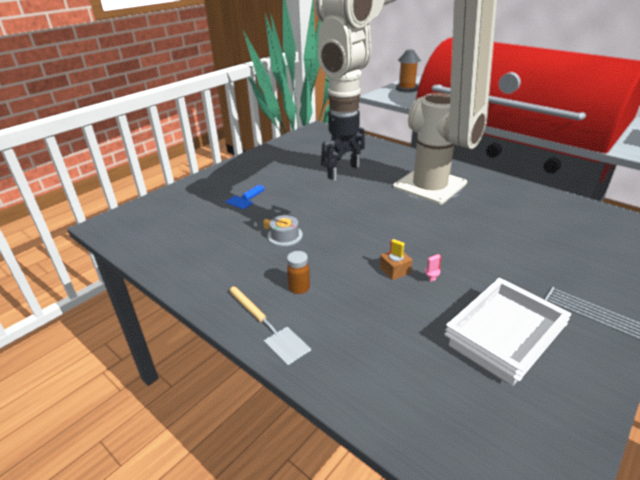

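```bash
python3 -c "
import cv2
a=cv2.imread('pics/side0.png')[260:380,280:420];b=cv2.imread('pics/wrist0.png')[300:480,250:500]
a=cv2.resize(a,(560,480));b=cv2.resize(b,None,fx=2,fy=2)
import numpy as np
o=np.zeros((480,800,3),np.uint8);a=cv2.resize(a,(400,343));b=cv2.resize(b,(400,288));o[:343,:400]=a;o[:288,400:]=b;cv2.imwrite('pics/crop0.png',o)"
```

```text
(no output)
```

View pics/crop0.png

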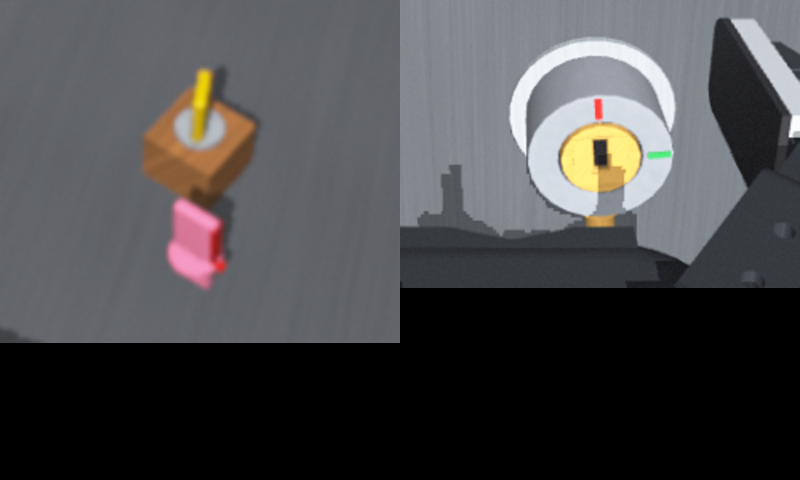

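The yellow key stands in the wooden dock, at scene pixel (396,250). The pink look-alike at (433,265) is not the one I want. In the wrist crop the lock shows its red mark image-up and its green mark to the right. Next I'll move the camera over the key.

```bash
python3 -m creep '[[[30,-10,0],[0,0,0]],[[30,-10,0],[0,0,0]],[[20,0,0],[0,0,0]],[[0,0,0],[0,0,0]],[[0,0,0],[0,0,0]]]' 85
cat >> h.py <<'E'
np.set_printoptions(precision=4,suppress=True)
E
python3 - <<'E'
from h import *
o=bot.get_obs();p=vision.camera("wrist");cv2.imwrite("pics/w1.png",p["image"]);T=extr(p,o);print(T[:3],p["K"],p["k1"])
for q in ["key","bow","dock","keyway"]:
    for d in vision.place_of(p,q)[:3]: print(q,d["score"],d["position"],depthpt(p,d["position"],o))
E
```

```text
clock: 1.98
eef_pos: [0.48, 0.0796, 0.1961]
tool_rot: [0.707, 0.707, -0.0, 0.0]
ft_force: [-0.3, 0.3, -0.1]
grip_width: 0.0848
grasp_force: 0.0
[[ 1.      0.0003 -0.0003  0.4805]
 [ 0.0002 -0.955  -0.2965  0.1555]
 [-0.0003  0.2965 -0.955   0.3734]] [[429.0104   0.     319.6393]
 [  0.     429.0104 235.8608]
 [  0.       0.       1.    ]] -0.05533841423210197
bow 0.57 [322.7, 88.7] [0.4823 0.1643 0.0948]
```

View pics/w1.png

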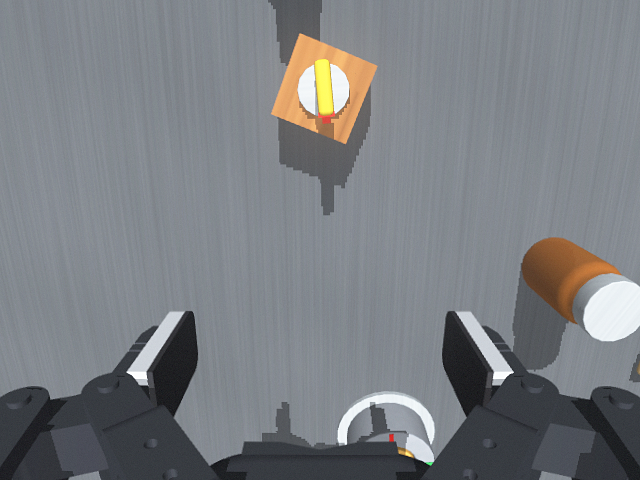

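The wrist picture shows the yellow key at (323,88). Its red nose is at (326,120), so it points towards image-down, which is world -y. The lock's red mark faces +y.

```bash
cat >> h.py <<'E'
def cloud(p,o=None):
    z=p["z_map"];v,u=np.mgrid[:480,:640];K=np.array(p["K"])
    n=cv2.undistortPoints(np.stack([u,v],-1).reshape(-1,1,2).astype(float),K,np.array([p["k1"],0,0,0],float))[:,0]
    X=np.c_[n,np.ones(len(n))]*z.reshape(-1,1);T=extr(p,o);X=X@T[:3,:3].T+T[:3,3];X[z.ravel()==0]=np.nan
    return X.reshape(480,640,3)
def onplane(p,mask,zp,o):
    v,u=np.nonzero(mask);return np.array([at_z(p,(a,b),zp,o)[:2] for a,b in zip(u,v)])
def rect(P):
    r=cv2.minAreaRect((P*1000).astype(np.float32));return r
E
python3 - <<'E'
from h import *
o=bot.get_obs();print(o["joint_pos"])
p=vision.camera("wrist");X=cloud(p,o);hsv=cv2.cvtColor(p["image"],cv2.COLOR_BGR2HSV)
roi=np.zeros((480,640),bool);roi[30:150,265:385]=1
H,S,V=[hsv[...,i] for i in range(3)]
ys=roi&(X[...,2]>.088)
print("top",ys.sum(),np.nanmedian(X[ys],0),rect(onplane(p,ys,.095,o)))
w=roi&(S<40)&(V>190);c=roi&(X[...,2]>.046)&(X[...,2]<.055)&(S<60)
print("collar",w.sum(),c.sum(),np.nanmedian(X[w],0)); P=onplane(p,w,.05,o);print(cv2.minEnclosingCircle((P*1000).astype(np.float32)))
r=roi&((H<5)|(H>175))&(S>150);v,u=np.nonzero(r);print("red",r.sum(),u.mean(),v.mean());P=onplane(p,r,.0475,o);print(P.mean(0),P.min(0),P.max(0))
b=roi&(X[...,2]>.04)&(X[...,2]<.07)&(H>5)&(H<22)&(S>60);print("dock",b.sum(),rect(onplane(p,b|w,.045,o)))
E
```

```text
[ 0.1639  0.2141 -0.0292  1.3275 -0.0001  1.7358]
top 918 [0.4826 0.1648 0.094 ] ((482.928466796875, 164.73992919921875), (10.157037734985352, 34.321964263916016), 5.484653472900391)
collar 1277 1346 [0.4771 0.166  0.0495]
((482.72723388671875, 165.16363525390625), 18.706422805786133)
red 82 325.890243902439 117.60975609756098
[0.4851 0.1452] [0.4793 0.1421] [0.491  0.1499]
dock 4767 ((482.8040771484375, 165.21792602539062), (60.36114501953125, 60.44757843017578), 68.32306671142578)
```

```bash
python3 -m creep '[[[30,1,0],[0,0,0]],[[30,1,0],[0,0,0]],[[25.4,1,0],[0,0,0]],[[0,0,0],[0,0,-0.096]],[[0,0,30],[0,0,0]],[[0,0,20],[0,0,0]],[[0,0,0],[0,0,0]],[[0,0,0],[0,0,0]]]' 60
python3 - <<'E'
from h import *
o=bot.get_obs();print(o["eef_pos"],R.from_quat(o["tool_rot"]).as_matrix(),o["joint_pos"])
T=np.eye(4);T[:3,:3]=R.from_quat(o["tool_rot"]).as_matrix();T[:3,3]=o["eef_pos"]
print((np.linalg.inv(T)@[.4829,.1650,.057,1])*1000)
E
```

```text
clock: 3.28
eef_pos: [0.4836, 0.1654, 0.1469]
tool_rot: [0.672, 0.74, 0.001, 0.0]
ft_force: [0.2, -0.1, 0.7]
grip_width: 0.0598
grasp_force: 0.0
[0.4836 0.1654 0.1469] [[-0.0955  0.9954  0.0011]
 [ 0.9954  0.0955  0.0004]
 [ 0.0003  0.0012 -1.    ]] [ 0.3296  0.2881 -0.0617  1.2198 -0.      1.8047]
[  -0.3526   -0.8517   89.9328 1000.    ]
```

```bash
python3 -m creep '[[[0,-0.7,30],[0,0,0]],[[0,0,30],[0,0,0]],[[0,0,20],[0,0,0]],[[0,0,10],[0,0,0]],[[0,0,0],[0,0,0]],[[0,0,0],[0,0,0]]]' 60
python3 -m creep '[[[0,0,0],[0,0,0]],[[0,0,0],[0,0,0]],[[0,0,0],[0,0,0]],[[0,0,0],[0,0,0]],[[0,0,0],[0,0,0]],[[0,0,0],[0,0,0]]]' 0
```

```text
clock: 4.03
eef_pos: [0.4833, 0.1657, 0.0573]
tool_rot: [0.672, 0.74, 0.001, 0.001]
ft_force: [0.3, 0.4, 0.6]
grip_width: 0.0599
grasp_force: 0.0
clock: 4.78
eef_pos: [0.4826, 0.1654, 0.0566]
tool_rot: [0.672, 0.74, 0.0, 0.0]
ft_force: [-0.9, 0.0, 5.5]
grip_width: 0.0069
grasp_force: 59.0
```

```bash
python3 -m creep '[[[0,0,-15],[0,0,0]],[[0,0,-20],[0,0,0]],[[0,0,-30],[0,0,0]],[[0,0,-30],[0,0,0]],[[0,0,-20],[0,0,0]],[[0,0,0],[0,0,0]],[[0,0,0],[0,0,0]]]' 0
python3 - <<'E'
from h import *
o=bot.get_obs();p=vision.camera("wrist");cv2.imwrite("pics/w2.png",p["image"])
s=vision.camera("side");im=p["image"].copy();cv2.imwrite("pics/w2b.png",np.hstack([im[200:480,150:490],cv2.resize(s["image"][200:340,270:440],(340,280))]))
print(proj(p,o["eef_pos"],o))
for q in ["key","bow"]:
    for d in vision.place_of(p,q)[:2]: print(q,d["score"],d["position"],depthpt(p,d["position"],o))
E
```

```text
clock: 5.65
eef_pos: [0.4817, 0.1651, 0.1703]
tool_rot: [0.672, 0.74, -0.001, -0.0]
ft_force: [-0.3, 0.5, -0.6]
grip_width: 0.0072
grasp_force: 58.7
[[318.7022 280.3278]]
key 0.67 [317.8, 267.9] [0.4799 0.1819 0.1979]
key 0.61 [302.8, 69.1] [0.4629 0.2591 0.0795]
bow 0.85 [304.4, 68.4] [0.4638 0.2596 0.0795]
bow 0.76 [322.1, 300.6] [0.4823 0.1735 0.2079]
```

View pics/w2b.png

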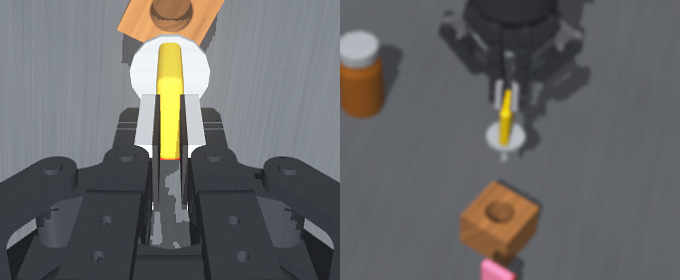

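```bash
cat > km.py <<'E'
from h import *
def keymeas():
    o=bot.get_obs();p=vision.camera("wrist");o2=dict(o,tool_rot=[0,0,0,1],eef_pos=[0,0,0])
    X=cloud(p,o2)*1000;hsv=cv2.cvtColor(p["image"],cv2.COLOR_BGR2HSV);H,S,V=[hsv[...,i] for i in range(3)]
    y=(H>20)&(H<35)&(S>150);y[:200]=0
    A=X[y];A=A[(abs(A[:,1])<12)&(abs(A[:,0])<30)]
    print("bow n",len(A),"min",np.percentile(A,2,0),"max",np.percentile(A,98,0))
    top=A[A[:,2]<np.percentile(A[:,2],5)+3]; print("top z",np.median(top[:,2]),rect(top[:,:2]/1000))
    w=(S<40)&(V>190)&(X[...,2]>-4)&(X[...,2]<14)&(np.hypot(X[...,0],X[...,1])<26)
    C=X[w];print("collar n",len(C),np.median(C,0))
    c=np.median(C[:,2]); M=np.c_[C[:,:2],np.ones(len(C))];print("collar plane slope",np.linalg.lstsq(M,C[:,2],rcond=None)[0])
    P=onplane(p,w,c/1000,o2)*1000
    h=P[cv2.convexHull(P.astype(np.float32),returnPoints=False)[:,0]];h=h[h[:,0]>5]
    from scipy.optimize import least_squares
    f=least_squares(lambda q:np.hypot(h[:,0]-q[0],h[:,1]-q[1])-19,[0,0],loss="soft_l1");print("collar centre",f.x,np.abs(f.fun).max(),len(h))
keymeas()
E
python3 km.py
```

```text
bow n 2434 min [-14.6848  -3.72   -38.8663] max [17.1937  4.5732 -1.1508]
top z -37.62461089858327 ((0.2757301330566406, 0.46271705627441406), (9.008466720581055, 33.416404724121094), 89.55181884765625)
collar n 2686 [3.8349 0.5755 7.2466]
collar plane slope [0.0064 0.0037 7.2287]
collar centre [0.1861 0.4952] 0.7787600892943942 12
```

```bash
python3 -m creep '[[[-20,4,-3],[0,0,0]],[[-34,6,-3],[0,0,0]],[[-38,7,-3],[0,0,0]],[[-38,7,-3],[0,0,0]],[[-38,7,-3],[0,0,0]],[[-38,7,-3],[0,0,0]],[[-34,6,-3],[0,0,0]],[[-26,4,-3],[0,0,0]],[[0,0,0],[0,0,-0.15]],[[0,0,0],[0,0,-0.18]],[[0,0,0],[0,0,-0.18]],[[0,0,0],[0,0,-0.18]]]' 0
python3 -m creep '[[[0,0,0],[0,0,-0.18]],[[0,0,0],[0,0,-0.18]],[[0,0,0],[0,0,-0.18]],[[0,0,0],[0,0,-0.18]],[[0,0,0],[0,0,-0.18]],[[0,0,0],[0,0,-0.18]],[[0,0,0],[0,0,-0.18]],[[0,0,0],[0,0,-0.18]],[[0,0,0],[0,0,-0.18]],[[0,0,0],[0,0,-0.18]],[[0,0,0],[0,0,-0.18]],[[0,0,0],[0,0,-0.18]]]' 0
python3 -m creep '[[[0,0,0],[0,0,-0.15]],[[0,0,0],[0,0,-0.04]],[[0,0,0],[0,0,0]],[[0,0,0],[0,0,0]]]' 0
python3 - <<'E'
from h import *
o=bot.get_obs();p=vision.camera("wrist");cv2.imwrite("pics/w3.png",p["image"]);print(o["joint_pos"])
for d in vision.place_of(p,"keyway")[:2]: print(d["score"],d["position"],depthpt(p,d["position"],o))
E
```

```text
clock: 7.4
eef_pos: [0.5553, -0.0949, 0.1944]
tool_rot: [0.38, 0.925, -0.0, -0.001]
ft_force: [0.8, -0.5, -1.2]
grip_width: 0.0069
grasp_force: 58.7
clock: 8.9
eef_pos: [0.5553, -0.0948, 0.1945]
tool_rot: [-0.637, 0.771, 0.0, -0.0]
ft_force: [-0.2, -0.3, -1.4]
grip_width: 0.0071
grasp_force: 58.7
clock: 9.4
eef_pos: [0.5555, -0.0948, 0.1948]
tool_rot: [-0.705, 0.709, 0.0, -0.0]
ft_force: [-0.4, 0.3, -1.3]
grip_width: 0.0071
grasp_force: 58.7
[-0.1691  0.3689  0.1792  1.3817 -0.     -1.7337]
0.72 [328.6, 85.9] [ 0.5487 -0.1826  0.0455]
```

View pics/w3.png

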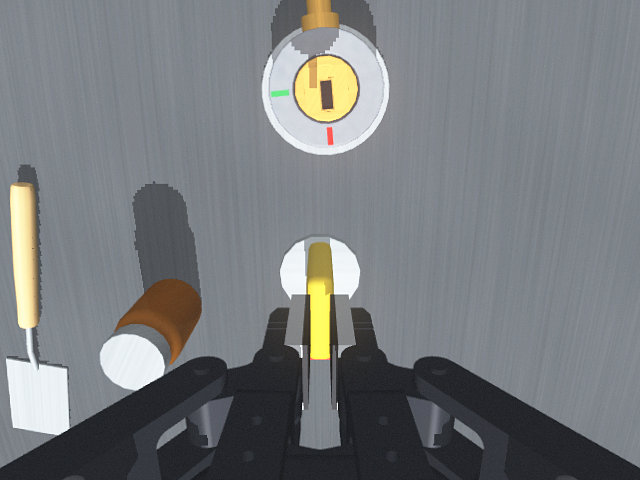

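The lock is in view: brass plug at (326,88), slot at (326,95), red mark at (330,136) and green at (280,93). The key's red nose points the same way as the red mark, image-down.

```bash
cat > lm.py <<'E'
from h import *
from scipy.optimize import least_squares
def lockmeas():
    o=bot.get_obs();p=vision.camera("wrist");im=p["image"];X=cloud(p,o)
    hsv=cv2.cvtColor(im,cv2.COLOR_BGR2HSV).astype(int);H,S,V=[hsv[...,i] for i in range(3)]
    roi=np.hypot(X[...,0]-.5505,X[...,1]+.181)<.06;roi[240:]=0
    top=roi&(X[...,2]>.044)
    print("z top",np.nanmedian(X[top],0))
    br=top&(H>15)&(H<32)&(S>80)&(np.hypot(X[...,0]-.5505,X[...,1]+.181)<.03)
    P=onplane(p,br,.05,o)*1000;h=cv2.convexHull(P.astype(np.float32))[:,0]
    f=least_squares(lambda q:np.hypot(h[:,0]-q[0],h[:,1]-q[1])-q[2],[550,-181,23],loss="soft_l1",f_scale=.5);print("plug",f.x,np.abs(f.fun).max())
    hull=cv2.fillConvexPoly(np.zeros((480,640),np.uint8),cv2.convexHull(np.argwhere(br)[:,::-1].astype(np.int32)),1)>0
    sl=hull&(V<70);n,l,s,_=cv2.connectedComponentsWithStats(sl.astype(np.uint8));k=1+np.argmax(s[1:,4]);P=onplane(p,l==k,.05,o)*1000
    print("slot",rect(P/1000),s[k]);c=f.x[:2]
    for n,m in [("red",((H<6)|(H>174))&(S>120)),("green",(H>45)&(H<75)&(S>120))]:
        m=m&roi;P=onplane(p,m,.049,o)*1000;d=P.mean(0)-c;print(n,m.sum(),P.mean(0),np.degrees(np.arctan2(d[1],d[0])))
    Rm=R.from_quat(o["tool_rot"]).as_matrix();print("tool",o["eef_pos"],"tool x yaw",np.degrees(np.arctan2(Rm[1,0],Rm[0,0])),"plug in tool mm",Rm.T@(np.r_[c/1000,.05]-o["eef_pos"])*1000)
lockmeas()
E
python3 lm.py; python3 km.py
```

```text
z top [ 0.5507 -0.1818  0.0478]
plug [ 550.7987 -180.5942   22.4678] 0.36568697166316966
bow n 1712 min [-15.6088  -4.1642 -38.9046] max [ 15.9067   3.6961 -34.7131]
top z -37.52978810232418 ((-0.3617973327636719, -0.32814836502075195), (8.97872257232666, 33.626766204833984), 89.52275848388672)
collar n 2328 [1.6433 5.7446 7.2838]
collar plane slope [-0.0038 -0.0021  7.2887]
collar centre [-1.2313 -0.3986] 0.24903329085893589 11Traceback (most recent call last):
  File "lm.py", line 18, in <module>
    lockmeas()
    ~~~~~~~~^^
  File "lm.py", line 13, in lockmeas
    sl=hull&(V<70);n,l,s,_=cv2.connectedComponentsWithStats(sl.astype(np.uint8));k=1+np.argmax(s[1:,4]);P=onplane(p,l==k,.05,o)*1000
                                                                                     ~~~~~~~~~^^^^^^^^^
    return _wrapfunc(a, 'argmax', axis=axis, out=out, **kwds)
    return bound(*args, **kwds)
ValueError: attempt to get argmax of an empty sequence
```

```bash
sed -i 's/^lockmeas()/if __name__=="__main__":lockmeas()/' lm.py; sed -i 's/^keymeas()/if __name__=="__main__":keymeas()/' km.py
sed -i 's/    hull=.*/    hull=np.zeros((480,640),np.uint8);cv2.fillConvexPoly(hull,cv2.convexHull(np.ascontiguousarray(np.argwhere(br)[:,::-1]).astype(np.int32)),1);hull=hull>0;print("V",V[95,320:334],hull.sum())/; s/V<70/V<90/' lm.py
python3 - <<'E'
from lm import *
from km import keymeas
for i in range(3): lockmeas();keymeas();print()
E
```

```text
z top [ 0.5507 -0.1818  0.0477]
plug [ 550.7819 -180.579    22.4488] 0.2624865343620151
V [251 197 107 100 102 104 103 103 105 106 103  97 169 249] 3299
slot ((551.9107666015625, -167.14944458007812), (0.7233374714851379, 0.0), 179.70144653320312) [324 108   2   1   2]
red 87 [ 548.0605 -147.3884] 94.68737740248505
green 78 [ 583.9106 -177.7493] 4.882009978657302
tool [ 0.5555 -0.0948  0.195 ] tool x yaw -90.33340661003183 plug in tool mm [ 85.7876   4.2404 145.0289]
bow n 1709 min [-15.5157  -4.1648 -38.8547] max [ 15.92     3.7367 -34.4857]
top z -37.53158430430584 ((-0.2964153289794922, -0.2897148132324219), (8.990447044372559, 33.67366409301758), 89.27873229980469)
collar n 2335 [1.6341 5.7359 7.291 ]
collar plane slope [-0.0017  0.0008  7.2754]
collar centre [-1.2333 -0.3985] 0.24889342433158745 11

z top [ 0.5508 -0.1819  0.0477]
plug [ 550.8192 -180.6441   22.4586] 0.4019650648276212
V [251 196 108  98 103 105 104 103 102 104 105  97 146 249] 3300
slot ((547.2756958007812, -181.36325073242188), (0.6848607659339905, 0.0), 90.07148742675781) [331  87   1   2   2]
red 88 [ 548.04
[... 648 characters left out ...]
5 104 105 102 106  99 148 249] 3294
slot ((547.2987060546875, -181.35845947265625), (0.6849981546401978, 0.0), 90.07657623291016) [331  87   1   2   2]
red 87 [ 548.0605 -147.2915] 94.75729314557027
green 76 [ 584.0646 -177.7386] 4.963430049880179
tool [ 0.5556 -0.0949  0.1952] tool x yaw -90.32666589013688 plug in tool mm [ 85.7968   4.2623 145.1523]
bow n 1717 min [-15.5538  -4.1541 -38.8631] max [ 15.9438   3.7012 -34.718 ]
top z -37.511276117654674 ((0.08478736877441406, -0.5060229301452637), (33.617427825927734, 8.984485626220703), 0.41808319091796875)
collar n 2333 [1.6859 5.726  7.3185]
collar plane slope [-0.0047  0.0009  7.3158]
collar centre [-1.2412 -0.3986] 0.24835719730807782 11
```

```bash
python3 -m creep '[[[0,0,0],[0,0,-0.09]],[[25,4,0],[0,0,0]],[[35,5,0],[0,0,0]],[[25,3.3,0],[0,0,0]],[[0,0,0],[0,0,0]],[[0,0,30],[0,0,0]],[[0,0,30],[0,0,0]],[[0,0,20],[0,0,0]],[[0,0,12],[0,0,0]],[[0,0,0],[0,0,0]],[[0,0,0],[0,0,0]],[[0,0,0],[0,0,0]]]' 0
python3 - <<'E'
from h import *
o=bot.get_obs();Rm=R.from_quat(o["tool_rot"]).as_matrix()
print("yaw",np.degrees(np.arctan2(Rm[1,0],Rm[0,0])),"to go",Rm.T@(np.array([.5504,-.1807,.100])-o["eef_pos"])*1000,o["eef_pos"],Rm[:,2],o["joint_pos"])
p=vision.camera("wrist");s=vision.camera("scene");d=vision.camera("side")
c=lambda q,w=60:cv2.resize(q["image"][int(u[1])-w//2-10:int(u[1])+w//2-10,int(u[0])-w//2:int(u[0])+w//2],(300,300),interpolation=cv2.INTER_CUBIC)
u=proj(s,[.55,-.18,.05])[0];a=c(s);u=proj(d,[.55,-.18,.05])[0];b=c(d)
w=cv2.resize(p["image"][150:350,200:440],(480,400),interpolation=cv2.INTER_CUBIC);out=np.zeros((600,800,3),np.uint8);out[:400,:480]=w;out[:300,500:]=a;out[300:,500:]=b
cv2.imwrite("pics/w4.png",out)
E
```

```text
clock: 11.4
eef_pos: [0.5513, -0.1808, 0.1043]
tool_rot: [0.736, -0.677, 0.001, -0.0]
ft_force: [0.1, 0.6, -0.9]
grip_width: 0.0068
grasp_force: 58.7
yaw -85.1633999245316 to go [-0.1711  0.904   4.2562] [ 0.5513 -0.1808  0.1043] [ 0.0021 -0.0007 -1.    ] [-0.3169  0.4487  0.0602  1.1802  0.     -1.9721]
```

View pics/w4.png

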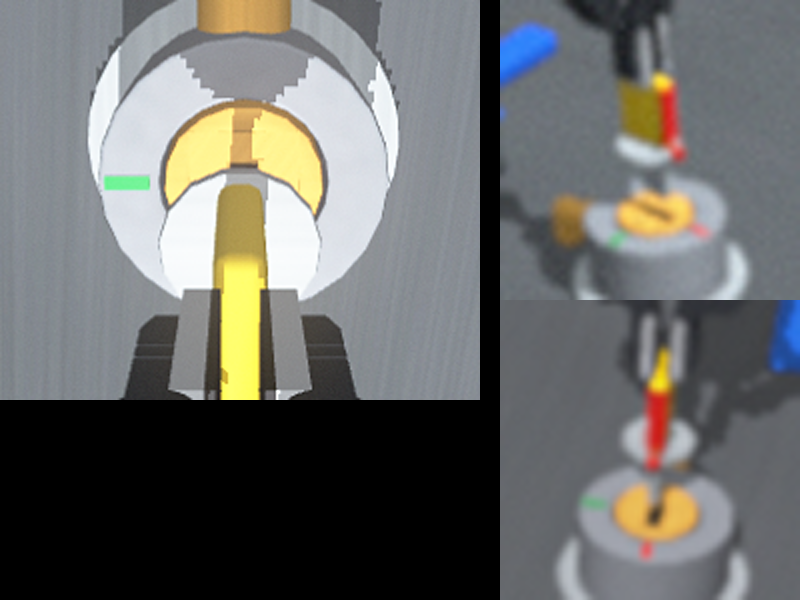

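Key and lock look well aligned in all three views: wrist, scene (tip just over the slot) and side. I'll refine from this close view.

```bash
cat > cm.py <<'E'
from h import *
from scipy.optimize import least_squares
from km import keymeas
def close():
    o=bot.get_obs();p=vision.camera("wrist");o2=dict(o,tool_rot=[0,0,0,1],eef_pos=[0,0,0])
    X=cloud(p,o)*1000;hsv=cv2.cvtColor(p["image"],cv2.COLOR_BGR2HSV).astype(int);H,S,V=[hsv[...,i] for i in range(3)]
    zp=o["eef_pos"][2]-.05
    br=(H>10)&(H<32)&(S>80)&(X[...,2]>44)&(X[...,2]<55)&(np.hypot(X[...,0]-550.8,X[...,1]+180.6)<27)
    P=onplane(p,br,zp,o2)*1000;h=cv2.convexHull(P.astype(np.float32))[:,0]
    h=h[h[:,0]>2];f=least_squares(lambda q:np.hypot(h[:,0]-q[0],h[:,1]-q[1])-22.5,[0,0],loss="soft_l1",f_scale=.3);print("plug in tool",f.x,np.abs(f.fun),len(h),"zp",zp,P.min(0),P.max(0))
    g=(X[...,2]>44)&(X[...,2]<52)&(np.hypot(X[...,0]-550.8,X[...,1]+180.6)<46)
    P=onplane(p,g,zp+.002,o2)*1000;h=cv2.convexHull(P.astype(np.float32))[:,0];h=h[h[:,0]>5]
    f=least_squares(lambda q:np.hypot(h[:,0]-q[0],h[:,1]-q[1])-42,[0,0],loss="soft_l1",f_scale=.3);print("housing in tool",f.x,np.abs(f.fun).mean(),len(h))
    keymeas()
close()
E
python3 cm.py
```

```text
plug in tool [1.6386 0.0741] [0.1126 0.0811 0.0123 0.0527 0.1105 0.1876 0.1134 0.3402 0.2843 0.0555
 0.0401 0.2274 0.141  0.0978] 14 zp 0.053782541267347356 [ -7.6659 -22.294 ] [23.8648 22.5608]
housing in tool [0.2954 0.0626] 0.2098691572304832 27
bow n 1031 min [-16.0134  -4.1768 -39.0367] max [ 15.804    3.6594 -35.5184]
top z -37.417413271815 ((-0.302734375, -0.09218788146972656), (33.2307243347168, 8.964986801147461), 0.07687068730592728)
collar n 2328 [ 1.726  -6.6164  7.2814]
collar plane slope [-0.0061  0.      7.2937]
collar centre [-1.1808 -0.3638] 0.24920446642309102 11
```

```bash
python3 -m creep '[[[0.7,0.3,0],[0,0,0]],[[0,0,4],[0,0,0]],[[0,0,4],[0,0,0]],[[0,0,3],[0,0,0]],[[0,0,2],[0,0,0]],[[0,0,2],[0,0,0]],[[0,0,0],[0,0,0]],[[0,0,0],[0,0,0]]]' 0; python3 -m creep '[[[0,0,1.5],[0,0,0]],[[0,0,1.5],[0,0,0]],[[0,0,0],[0,0,0]],[[0,0,0],[0,0,0]]]' 0
```

```text
clock: 12.65
eef_pos: [0.5503, -0.1813, 0.0882]
tool_rot: [0.736, -0.677, 0.0, -0.0]
ft_force: [0.0, 0.3, -0.9]
grip_width: 0.0068
grasp_force: 58.7
clock: 13.15
eef_pos: [0.5502, -0.1813, 0.0851]
tool_rot: [0.736, -0.677, -0.0, 0.0]
ft_force: [-0.1, 0.4, -0.6]
grip_width: 0.0069
grasp_force: 58.7
```

```bash
python3 -m creep '[[[0,0,1.5],[0,0,0]],[[0,0,1.5],[0,0,0]],[[0,0,1.5],[0,0,0]],[[0,0,0],[0,0,0]],[[0,0,0],[0,0,0]]]' 0; python3 -m creep '[[[0,0,1],[0,0,0]],[[0,0,1],[0,0,0]],[[0,0,1],[0,0,0]],[[0,0,0],[0,0,0]],[[0,0,0],[0,0,0]]]' 0
```

```text
clock: 13.78
eef_pos: [0.5507, -0.1815, 0.0811]
tool_rot: [0.736, -0.677, 0.001, -0.0]
ft_force: [0.1, -1.5, 4.4]
grip_width: 0.0067
grasp_force: 59.3
clock: 14.4
eef_pos: [0.5512, -0.1813, 0.0788]
tool_rot: [0.736, -0.677, 0.001, -0.001]
ft_force: [-0.1, 0.2, 6.4]
grip_width: 0.0065
grasp_force: 59.8
```

```bash
python3 -m creep '[[[0.5,0,1],[0,0,0.02]],[[-1,0,1],[0,0,-0.04]],[[0.5,0.4,0.5],[0,0,0.02]],[[0,-0.8,0],[0,0,0]],[[0,0.4,0],[0,0,0]],[[0,0,0],[0,0,0]]]' 0; python3 -m creep '[[[0.5,0,1],[0,0,0.02]],[[-1,0,1],[0,0,-0.04]],[[0.5,0.4,0],[0,0,0.02]],[[0,-0.8,0],[0,0,0]],[[0,0.4,0],[0,0,0]],[[0,0,0],[0,0,0]]]' 0
```

```text
clock: 15.15
eef_pos: [0.5515, -0.1817, 0.0767]
tool_rot: [0.736, -0.677, 0.001, -0.001]
ft_force: [-0.5, -0.7, 8.3]
grip_width: 0.007
grasp_force: 60.0
clock: 15.9
eef_pos: [0.5507, -0.1814, 0.0735]
tool_rot: [0.736, -0.677, 0.0, -0.0]
ft_force: [0.5, -0.5, 5.4]
grip_width: 0.0068
grasp_force: 59.6
```

```bash
python3 -m creep '[[[0.5,0,1.5],[0,0,0.02]],[[-1,0,1.5],[0,0,-0.04]],[[0.5,0.4,1],[0,0,0.02]],[[0,-0.8,0],[0,0,0]],[[0,0.4,0],[0,0,0]],[[0,0,0],[0,0,0]]]' 0; python3 -m creep '[[[0.5,0,1.5],[0,0,0.02]],[[-1,0,1.5],[0,0,-0.04]],[[0.5,0.4,1],[0,0,0.02]],[[0,-0.8,0],[0,0,0]],[[0,0.4,0],[0,0,0]],[[0,0,0],[0,0,0]]]' 0; python3 km.py
```

```text
clock: 16.65
eef_pos: [0.5516, -0.1817, 0.0708]
tool_rot: [0.736, -0.677, 0.001, -0.001]
ft_force: [0.3, 0.2, 10.2]
grip_width: 0.0068
grasp_force: 60.3
clock: 17.4
eef_pos: [0.5511, -0.1814, 0.0658]
tool_rot: [0.736, -0.677, 0.001, -0.0]
ft_force: [-0.1, 0.3, 5.5]
grip_width: 0.0067
grasp_force: 59.7
bow n 923 min [-16.0808  -4.1682 -38.8632] max [ 15.7928   3.643  -35.7892]
top z -37.46175850188773 ((-0.3520469665527344, -0.03667783737182617), (8.94311237335205, 33.59736251831055), 88.3175277709961)
collar n 2385 [ 2.2231 -6.5464  7.2093]
collar plane slope [-0.0206  0.0024  7.2431]
collar centre [-0.5312 -0.2701] 0.28853601105126714 10
```

```bash
python3 -m creep '[[[0.5,0,1],[0,0,0.02]],[[-1,0,1],[0,0,-0.04]],[[0.5,0.4,1],[0,0,0.02]],[[0,-0.8,1],[0,0,0]],[[0,0.4,0.5],[0,0,0]],[[0,0,0],[0,0,0]],[[0,0,0],[0,0,0]]]' 0; python3 -m creep '[[[0,0,1],[0,0,0]],[[0,0,1],[0,0,0]],[[0,0,0],[0,0,0]],[[0,0,0],[0,0,0]]]' 0; python3 km.py
```

```text
clock: 18.32
eef_pos: [0.5516, -0.1818, 0.0619]
tool_rot: [0.736, -0.677, 0.001, -0.001]
ft_force: [1.1, -0.6, 9.0]
grip_width: 0.0071
grasp_force: 60.0
clock: 18.82
eef_pos: [0.5518, -0.182, 0.0615]
tool_rot: [0.736, -0.677, 0.002, -0.001]
ft_force: [-2.1, -0.1, 16.1]
grip_width: 0.0073
grasp_force: 61.1
bow n 1073 min [-15.7188  -4.1528 -39.0629] max [ 15.7906   3.8487 -35.696 ]
top z -37.56310558469554 ((-0.10918998718261719, -0.02979564666748047), (8.946863174438477, 32.937255859375), 89.78582000732422)
collar n 2603 [ 2.3616 -6.6083  7.2084]
collar plane slope [ 0.0646 -0.0251  7.5962]
collar centre [10.0235  1.0874] 5.113617122153734 18
```

```bash
python3 -m creep '[[[0,0,0],[0,0,0.1]],[[0,0,0],[0,0,0.15]],[[0,0,0],[0,0,0.15]],[[0,0,0],[0,0,0.15]],[[0,0,0],[0,0,0.15]],[[0,0,0],[0,0,0.15]],[[0,0,0],[0,0,0]]]' 0; python3 -m creep '[[[0,0,0],[0,0,0.15]],[[0,0,0],[0,0,0.15]],[[0,0,0],[0,0,0.15]],[[0,0,0],[0,0,0.15]],[[0,0,0],[0,0,0.15]],[[0,0,0],[0,0,0.1]],[[0,0,0],[0,0,0]],[[0,0,0],[0,0,0]],[[0,0,0],[0,0,0]]]' 0
python3 - <<'E'
from h import *
o=bot.get_obs();print(o["ft_torque"],o["joint_pos"]);Rm=R.from_quat(o["tool_rot"]).as_matrix();print("yaw",np.degrees(np.arctan2(Rm[1,0],Rm[0,0])))
p=vision.camera("wrist");s=vision.camera("scene");d=vision.camera("side")
c=lambda q,w=60:cv2.resize(q["image"][int(u[1])-w//2-10:int(u[1])+w//2-10,int(u[0])-w//2:int(u[0])+w//2],(300,300),interpolation=cv2.INTER_CUBIC)
u=proj(s,[.55,-.18,.05])[0];a=c(s);u=proj(d,[.55,-.18,.05])[0];b=c(d)
out=np.zeros((600,800,3),np.uint8);out[:400,:480]=cv2.resize(p["image"][150:350,200:440],(480,400));out[:300,500:]=a;out[300:,500:]=b
cv2.imwrite("pics/w5.png",out)
E
python3 km.py
```

```text
clock: 19.75
eef_pos: [0.5506, -0.1823, 0.0615]
tool_rot: [-0.391, 0.92, -0.001, 0.0]
ft_force: [-4.7, -1.7, 17.6]
grip_width: 0.0067
grasp_force: 61.3
clock: 20.88
eef_pos: [0.5498, -0.1818, 0.0615]
tool_rot: [0.022, 1.0, -0.001, 0.0]
ft_force: [-6.8, 1.1, 20.0]
grip_width: 0.0069
grasp_force: 61.6
[0.0295 1.5191 0.1634] [-0.3186  0.4828 -0.0039  1.0832 -0.0011 -0.2737]
yaw 177.42710049292393
bow n 1977 min [-15.4492  -4.1556 -39.0237] max [16.4663  4.4375 -9.5133]
top z -37.720408176150464 ((-0.14046669006347656, 0.0014901161193847656), (33.45199203491211, 9.335321426391602), 0.29881709814071655)
collar n 1662 [ 5.3321 10.1828  7.1753]
collar plane slope [ 0.0565 -0.0844  8.2081]
collar centre [9.664  1.0297] 4.845119240656889 16
```

View pics/w5.png

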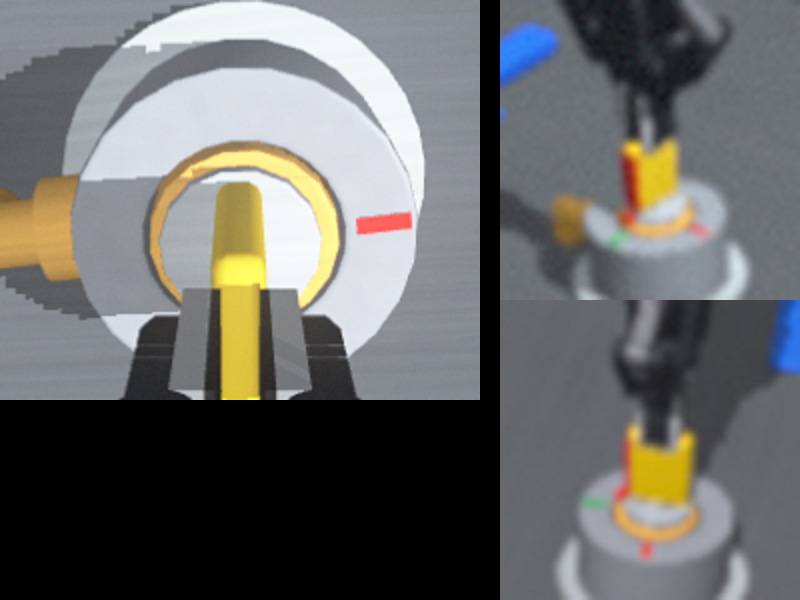

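The key is flush and turned 97°, past the green mark. The wrist torque of 0.16 N·m matches the spring, and the grip is 61 N.

```bash
python3 -m creep '[[[0,0,0],[0,0,0.03]],[[0,0,0],[0,0,0]],[[0,0,0],[0,0,0]],[[0,0,0],[0,0,0]]]' 0; python3 -c "
from workcell import workorder;print(workorder.job_done())"
```

```text
clock: 21.58
eef_pos: [0.5501, -0.1815, 0.0615]
tool_rot: [0.037, 0.999, -0.0, 0.0]
ft_force: [-6.8, 0.3, 20.4]
grip_width: 0.007
grasp_force: 61.6
the job is handed in; nothing more can be done
None
```

I handed the job in at 21.6 s with the yellow key flush in the plug, turned about 1.73 rad clockwise (past the green mark) and still gripped at about 61 N; the hand-in call returned no verdict, so I can't confirm the judged result.

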